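# Put the tin tray away and draw out the board tray

## Robot

A 6-joint arm with a two-finger parallel gripper is mounted at the origin on a cart in front of the work surface, level with it; the furniture and walls round the work are solid. World frame = base frame: x ahead of the robot, y to its left, z up, the work surface at z = 0. Lengths are in mm, angles in degrees, forces in N, time in s.
With the tool pointing down it reaches from about 300 to 850 mm from the base axis. Payload 4.2 kg.
Tool frame: the origin (TCP) lies on the centre line of the jaws, within the pads' length; the fingertips stand 14 mm ahead of it and the grasp point (between the pads) lies 5 mm behind it; z points along the fingers, y is the line along which they close (so a half turn about z gives the same grasp; the last joint's range is limited). The gripper opens to 91 mm and grips with 3 to 60 N. Pads are 32 mm wide; open, the fingers measure 118 mm over their backs; the gripper's body (76 mm by 178 mm) begins 60 mm behind the grasp point.
Start: joints at [-74.083, 18.312, 89.639, -0, 72.044, -1.146], TCP at [168.718, -549.705, 227.976] pointing down, gripper open.
Joint ranges: [-177.97, 177.97], [-48.28, 115.42], [12.27, 149.76], [-77.06, 257.06], [2.81, 150.46], [-146.56, 146.56]. Speed limits (degrees/s): [147.25, 147.25, 180, 180, 180, 180].

## Interface

Orientations are given as [roll, pitch, yaw] about the fixed x, y, z axes, in that order (R = Rz(yaw) Ry(pitch) Rx(roll)).
In Python, from workcell import env gives the robot as it stands.
- The arm moves only by the tool arm_command, never from a script. Its argument "motion" is a list of rows, each an object with "offset": the shift along the tool's x, y, z in m, a list of three; "spin": the turn about the tool's z in rad. In form: [{"offset": [tx, ty, tz], "spin": spin}, ...]. A call has 1 to 5 rows; each row shifts and turns the commanded pose from where the row before left it, along the tool's axes as they then stand; what a row does not reach is not made up. A row lasts 1/8 s, in which the tool goes at most 62.5 mm and 10.7 degrees, less where a joint would pass 70% of its speed; a pose out of reach is approached as far as the arm can. A call with a gripper value outside its range is refused whole. "jaw" is the finger opening in m, from 0 to 0.0912, set as the call begins (left out, the last holds). The fingers move at their own pace and stop on an object; "newtons" is the grip in N (left out, the last holds). Time passes only in rows, so rows that do not move let the fingers close. It gives the time, the measured TCP pose, the force, the opening and the grip force at its end, in the units of the state.
- env.state(): the state, without advancing time (a new reading comes with each control period).
- env.grab_frame(name): name is "scene" or "top"; returns (picture, depth): 400x640x3 uint8, blue, green, red; 400x640 float32, mm along the optical axis (not along the pixel's ray), 0 where there is no reading.
- env.camera_model(name): a dict with "fx", "fy", "cx", "cy" (pixels), "eye" and "rotation" of the camera in the world. Camera axes: x right, y down, z forward; pixel columns grow to the right and rows downward; lengths in mm; the calibration is good to about 2 mm. A picture is of the moment at which its call begins. camera_model takes no time and is no camera call.
- env.job_done(): hands the job in; it is judged then, once.
Trained networks look in the newest picture that a camera, given by its name, has taken for a name from the list of things; names that differ only in an ending like _2 or _b are one class to them, and where a whole thing is asked for, a point or a joint stands for the part that bears it (a point fixed in the world has none). Each returns a list of dicts, best first, with "score" (0 to 1); they miss things now and then, are a little off and sometimes report something else, mostly with a low value. They report only what shows in the picture. A call takes as long as a camera call. They do not tell look-alikes from the thing itself.
- env.boxes_of(camera, target): "bbox" ([left, top, right, bottom] in pixels, round what is visible of it).
- env.pinpoint(camera, target): "location" ([column, row] in pixels: a listed point, or the origin of a listed thing).
The state is a dict: "time_s": time; "qpos": joint angles; "qvel": joint speeds; "effort": joint torques, N m; "ee_pos": TCP position; "ee_rot": TCP orientation; "force": force on the tool from outside, world axes, zero at the start; "torque": the same for the moment, N m; "gripper_width": finger opening in mm; "gripper_force": force on a finger pad.
Only numpy, scipy, OpenCV 4.12 (cv2) and the standard library are available. Lean on these libraries where they do the work, as an engineer would, in place of code of your own. Each camera call takes 0.05 s, during which the arm holds its last target. There are 200 camera calls.

## Task

Push the tray with the blue tins fully home. Then hook a fingertip behind the blue lip of the tray with the green circuit module and draw that tray fully out to its stop, leaving the tin tray home. Use only fingertips or the outsides of the fingers: do not pinch the lips, do not touch, lift or tip what lies in the trays, and leave everything else on the bench where it is.

Things in the scene. Friction and masses are not known exactly. Their poses are not given: they have to be found in the camera images.
- board_slide: A low aluminium slide fixed to the bench, 137 long x 71 wide x 23 mm high, open on top. Origin: on its underside, on its middle line, 75 mm behind the middle of its tray's lip when that is home. Local -x is the direction in which its tray draws out (level), z up. It stays put; the two slides are alike and may stand in either place, each at its own yaw. Its grey tray carries the green circuit module.
- tin_slide: A low aluminium slide fixed to the bench, 137 long x 71 wide x 23 mm high, open on top. Origin: on its underside, on its middle line, 75 mm behind the middle of its tray's lip when that is home. Local -x is the direction in which its tray draws out (level), z up. It stays put; the two slides are alike and may stand in either place, each at its own yaw. Its grey tray carries the blue tins.
- board_tray (a joint): How far the tray with the green circuit module is drawn out, m: 0 = fully home, 0.050 = fully out at its end stop. It runs on a plain slide with about 1.5 N of friction plus light damping, no spring: it stays where it is left. Starts within 6 mm of home.
- board_lip (a point): Middle of the top edge of the blue upright lip at the front end of the tray with the green circuit module, 38 mm above the bench; moves with the tray; axes as its slide (-x = outward). The lip is 56 mm wide (y), 8 mm thick (x) and reaches down to 6 mm above the bench (rules: board_tray_c0 = its outer half, _c1 = its inner half). Behind it (+x) is an empty finger well, from 4 to 52 mm behind this point, 50 mm wide, its floor 9 mm above the bench.
- board_pocket (a point): Middle of the floor of the load pocket in the tray with the green circuit module, 94 mm behind the lip's middle, 9 mm above the bench; pocket 76 mm (x) by 50 mm (y); axes as its slide; moves with the tray. A rib 4 mm thick, up to 16 mm above the bench, parts it from the finger well. Two ledges along its sides carry the module, 4 mm above this floor. Tray side walls reach 18 mm above the bench.
- tin_tray (a joint): How far the tray with the blue tins is drawn out, m: 0 = fully home, 0.050 = fully out at its end stop. It runs on a plain slide with about 1.5 N of friction plus light damping, no spring: it stays where it is left. Starts standing out, 30 to 48 mm.
- tin_lip (a point): Middle of the top edge of the blue upright lip at the front end of the tray with the blue tins, 38 mm above the bench; moves with the tray; axes as its slide (-x = outward). The lip is 56 mm wide (y), 8 mm thick (x) and reaches down to 6 mm above the bench (rules: tin_tray_c0 = its outer half, _c1 = its inner half). Behind it (+x) is an empty finger well, from 4 to 52 mm behind this point, 50 mm wide, its floor 9 mm above the bench.
- tin_pocket (a point): Middle of the floor of the load pocket in the tray with the blue tins, 94 mm behind the lip's middle, 9 mm above the bench; pocket 76 mm (x) by 50 mm (y); axes as its slide; moves with the tray. A rib 4 mm thick, up to 16 mm above the bench, parts it from the finger well. Tray side walls reach 18 mm above the bench.
- module: Green circuit module, 45 x 70 x 17 mm, loose, its long side along the tray; origin in the middle of its underside. Slides a few mm in its pocket.
- wick: Three light-blue round tins snapped together, 40 mm across, 29 mm high, loose in its tray; origin in the middle of the underside. Slides up to 18 mm either way in its pocket.
- tape: Bystander: roll of black tape lying flat, 70 mm across, 19 mm high; origin middle of underside.
- battery: Bystander: black and orange block battery, 26 x 52 x 18 mm; origin middle of underside.
- reel: Bystander: solder reel with green flanges, standing, 52 mm across, 58 mm high; origin middle of underside.
- grease: Bystander: round tin with green lid, 60 mm across, 30 mm high; origin middle of underside.
- cutters_1: Bystander: red-handled side cutters lying flat, 43 x 118 x 12 mm; origin middle of underside.
- nose_pliers: Bystander: blue-handled long-nose pliers lying flat, 43 x 147 x 12 mm; origin middle of underside.
Things that resemble listed ones, but are neither listed nor needed, are in the scene too. Of the things like the module, leave any that is red; of the rest the larger one is meant.

How it is judged:
By the outcome, as a careful person would: the job done as asked, in the order asked, and still so for the second after the job is handed in, with the robot touching nothing.
It also fails if it takes over 51 s, if anything falls off the work surface, if the arm or the gripper's body presses on something with over 40 N, if the wrist force passes 120 N, or if a joint passes its speed limit or range.

## Working session

There is one attempt and no reset: what is moved stays moved. The work goes in short steps, Python scripts to look and compute and a tool call to move; the robot and the scene stay as the last step left them, time stands still between calls to the robot, and variables do not carry over. Pictures are saved under pics/ and viewed, at most 10 in all, crops included, and the job is handed in when it is done.

Besides the shell and the picture viewer there is one more tool, called after "Call:" as name([rows], argument=value, ...), one row to a line, values as JSON. arm_command: Moves the arm, as the interface text tells. Its arguments: {"type":"object","properties":{"motion":{"type":"array"},"jaw":{"type":"number"},"newtons":{"type":"number"}},"required":["motion"]}

```bash
mkdir -p pics; cat > h.py <<'E'
import numpy as np,cv2
from workcell import env
def to_world(cam,u,v,d):
    m=env.camera_model(cam);p=np.array([(u-m['cx'])/m['fx']*d,(v-m['cy'])/m['fy']*d,d])
    return np.array(m['rotation'])@p+np.array(m['eye'])
def at_z(cam,u,v,z):
    m=env.camera_model(cam);r=np.array(m['rotation'])@np.array([(u-m['cx'])/m['fx'],(v-m['cy'])/m['fy'],1])
    e=np.array(m['eye']);return e+r*(z-e[2])/r[2]
E
python3 - <<'E'
from h import *
for c in('top','scene'):
    im,d=env.grab_frame(c);cv2.imwrite(f'pics/{c}0.png',im);np.save(c,d)
    print(c,{k:np.round(v,2).tolist() for k,v in env.camera_model(c).items()})
    for t,z in(('board_lip',38),('tin_lip',38),('board_pocket',9),('tin_pocket',9),('module',13),('wick',9)):
        for r in env.pinpoint(c,t)[:3]:
            u,v=r['location'];print(t,round(r['score'],2),np.round([u,v]),np.round(at_z(c,u,v,z)))
s=env.state();print(s['time_s'],s['ee_pos'],s['ee_rot'])
E
```

```text
top {'fx': 431.87, 'fy': 431.87, 'cx': 317.43, 'cy': 203.89, 'eye': [327.73, -228.78, 1177.98], 'rotation': [-173.84, -0.49, -90.57]}Traceback (most recent call last):
  File "<stdin>", line 7, in <module>
  File "h.py", line 8, in at_z
    e=np.array(m['eye']);return e+r*(z-e[2])/r[2]
                                             ~^^^
IndexError: invalid index to scalar variable.
```

View pics/top0.png

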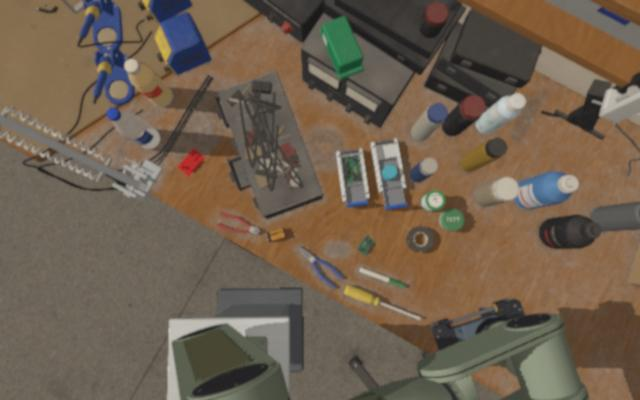

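The top picture shows the board tray at about (352,178) with its lip near (355,203), and the tin tray at about (390,175) with its lip near (393,205). `rotation` is roll/pitch/yaw, so I'll fix the helper.

```bash
python3 - <<'E'
s=open('h.py').read().replace("np.array(m['rotation'])","Rot.from_euler('xyz',m['rotation'],degrees=True).as_matrix()")
open('h.py','w').write("from scipy.spatial.transform import Rotation as Rot\n"+s)
E
python3 - <<'E'
from h import *
for c in('top','scene'):
    im,d=env.grab_frame(c);cv2.imwrite(f'pics/{c}0.png',im);np.save(c,d)
    print(c,{k:np.round(v,2).tolist() for k,v in env.camera_model(c).items()})
    for t,z in(('board_lip',38),('tin_lip',38),('board_pocket',9),('tin_pocket',9),('module',13),('wick',9),('board_slide',0),('tin_slide',0)):
        for r in env.pinpoint(c,t)[:3]:
            u,v=r['location'];print(t,round(r['score'],2),np.round([u,v]),np.round(at_z(c,u,v,z)))
    if c=='top': cv2.imwrite('pics/topc.png',cv2.resize(im[130:260,310:480],None,fx=4.5,fy=4.5,interpolation=cv2.INTER_CUBIC))
s=env.state();print(s['time_s'],s['ee_pos'],s['ee_rot'])
E
```

```text
top {'fx': 431.87, 'fy': 431.87, 'cx': 317.43, 'cy': 203.89, 'eye': [327.73, -228.78, 1177.98], 'rotation': [-173.84, -0.49, -90.57]}
board_lip 0.95 [352. 199.] [ 462. -333.   38.]
board_lip 0.69 [387. 172.] [ 536. -427.   38.]
board_lip 0.37 [430. 201.] [ 456. -539.   38.]
tin_lip 0.7 [399. 206.] [ 444. -456.   38.]
board_pocket 0.93 [349. 172.] [ 541. -329.    9.]
tin_pocket 0.89 [389. 174.] [ 534. -437.    9.]
tin_pocket 0.22 [237. 225.] [398. -21.   9.]
module 0.71 [351. 170.] [ 546. -332.   13.]
module 0.68 [190. 163.] [568. 107.  13.]
module 0.54 [367. 243.] [ 345. -371.   13.]
wick 0.71 [398. 207.] [ 443. -459.    9.]
wick 0.54 [386. 174.] [ 535. -431.    9.]
board_slide 0.61 [418. 237.] [ 362. -513.    0.]
board_slide 0.6 [354. 175.] [ 534. -341.    0.]
tin_slide 0.91 [383. 166.] [ 558. -422.    0.]
scene {'fx': 450.43, 'fy': 450.43, 'cx': 312.32, 'cy': 203.1, 'eye': [-350.72, -1047.71, 597.78], 'rotation': [-115.36, -0.59, -44.55]}
board_lip 0.64 [337. 223.] [ 442. -345.   38.]
tin_lip 0.7 [364. 235.] [ 444. -436.   38.]
board_pocket 0.63 [361. 219.] [ 551. -340.    9.]
board_pocket 0.53 [407. 282.] [ 390. -606.    9.]
tin_pocket 0.7 [386. 232.] [ 540. -435.    9.]
module 0.67 [312. 252.] [ 321. -375.   13.]
module 0.56 [265. 177.] [545.  86.  13.]
module 0.41 [362. 221.] [ 541. -351.   13.]
wick 0.51 [387. 237.] [ 521. -453.    9.]
board_slide 0.81 [358. 226.] [ 525. -348.    0.]
tin_slide 0.67 [388. 230.] [ 570. -420.    0.]
1.0 [ 168.72373799 -549.69199046  227.98081113] [1.79994846e+02 1.10198322e-03 1.70625803e+01]
```

View pics/scene0.png

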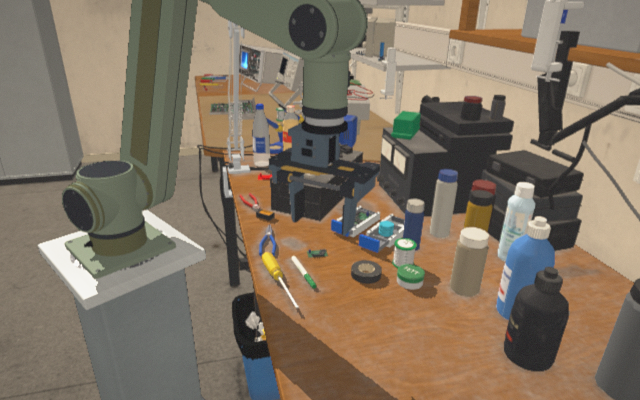

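View pics/topc.png

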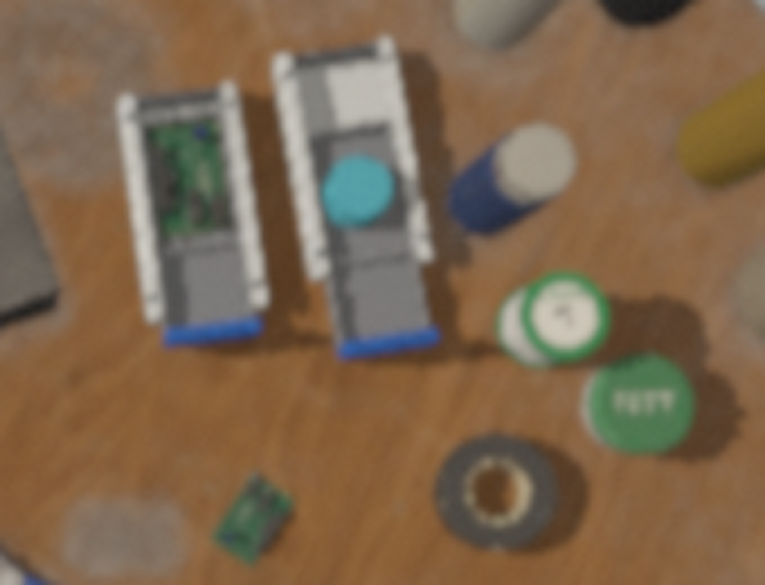

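The crop confirms it: green module in the left tray, nearly home; blue tins in the right tray, standing out. Both blue lips face the robot. Next I'll fit the lips and yaws from the depth image.

```bash
python3 - <<'E'
from h import *
im=cv2.imread('pics/top0.png');d=np.load('top.npy')
hsv=cv2.cvtColor(im,cv2.COLOR_BGR2HSV)
def W(mask): 
    v,u=np.nonzero(mask); return np.array([to_world('top',a,b,d[b,a]) for a,b in zip(u,v) if d[b,a]>0])
blue=(hsv[...,0]>100)&(hsv[...,0]<128)&(hsv[...,1]>140)
for n,(u0,u1,v0,v1) in dict(board=(342,372,196,212),tin=(380,412,198,214)).items():
    m=np.zeros_like(blue);m[v0:v1,u0:u1]=blue[v0:v1,u0:u1]
    P=W(m);print(n,len(P),'z',np.percentile(P[:,2],[5,50,95]).round(1))
    Q=P[P[:,2]>30][:,:2]
    (c,s,a)=cv2.minAreaRect(Q.astype(np.float32));print('rect',np.round(c,1),np.round(s,1),round(a,1),'med',np.median(Q,0).round(1))
    x=Q-Q.mean(0);w=np.linalg.svd(x,full_matrices=0)[2][0];print('lipdir',np.degrees(np.arctan2(w[1],w[0])).round(1))
for n,(u0,u1,v0,v1) in dict(board=(334,371,147,203),tin=(369,407,137,194)).items():
    m=np.zeros_like(blue);m[v0:v1,u0:u1]=True
    m&=(hsv[...,1]<60)&(hsv[...,2]>140)
    P=W(m);P=P[(P[:,2]>16)&(P[:,2]<32)];(c,s,a)=cv2.minAreaRect(P[:,:2].astype(np.float32));print(n,'rails',len(P),np.round(c,1),np.round(s,1),round(a,1),P[:,2].mean().round(1))
# tall things nearby
m=np.zeros_like(blue);m[130:260,310:480]=True
P=W(m);P=P[P[:,2]>50];g=np.unique((P//[20,20,400]).astype(int)[:,:2]*20,axis=0)
for a,b in g:
    k=(P[:,0]//20*20==a)&(P[:,1]//20*20==b);print((int(a),int(b),int(P[k,2].max())),end=' ')
E
```

```text
board 46 z [19.8 36.6 40.5]
rect [ 451.3 -344.9] [ 5.4 48.7] 4.8 med [ 451.9 -343.8]
lipdir -84.5
tin 43 z [24.7 37.2 39.9]
rect [ 444.1 -449.6] [ 5.5 51.8] 7.5 med [ 443.4 -448.5]
lipdir 97.6
board rails 350 [ 533.5 -335.4] [136.9  71.5] 7.0 21.9
tin rails 329 [ 560.8 -433.7] [137.6  72.2] 8.5 21.7Traceback (most recent call last):
  File "<stdin>", line 19, in <module>
  File "<stdin>", line 5, in W
  File "h.py", line 5, in to_world
    m=env.camera_model(cam);p=np.array([(u-m['cx'])/m['fx']*d,(v-m['cy'])/m['fy']*d,d])
ValueError: time passes only in moves, steps and waits
```

Call:
arm_command([
  {"offset": [0, 0, 0], "spin": -0.178},
  {"offset": [0, 0, 0], "spin": -0.178},
  {"offset": [0, 0, 0], "spin": -0.178},
  {"offset": [0, 0, 0], "spin": -0.178},
  {"offset": [0, 0, 0], "spin": -0.178},
], jaw=0, newtons=10)

```text
time_s: 1.62
ee_pos: [168.7, -549.7, 228.0]
ee_rot: [180.0, 0.0, 68.4]
force: [0.6, -0.3, -0.1]
gripper_width: 44.1
gripper_force: 0.0
```

Call:
arm_command([
  {"offset": [0, 0, 0], "spin": -0.178},
  {"offset": [0, 0, 0], "spin": -0.178},
  {"offset": [0, 0, 0], "spin": -0.176},
  {"offset": [0, 0, 0], "spin": 0},
])

```text
time_s: 2.12
ee_pos: [168.7, -549.7, 228.0]
ee_rot: [180.0, 0.0, 98.4]
force: [0.4, 0.2, -0.1]
gripper_width: 4.2
gripper_force: 0.0
```

```bash
python3 - <<'E'
from h import *
m=env.camera_model('top');d=np.load('top.npy')
v,u=np.mgrid[130:260,310:480];v=v.ravel();u=u.ravel();z=d[v,u]
P=np.c_[(u-m['cx'])/m['fx']*z,(v-m['cy'])/m['fy']*z,z]@Rot.from_euler('xyz',m['rotation'],degrees=True).as_matrix().T+m['eye']
P=P[(z>0)&(P[:,2]>45)&(P[:,0]<680)]
for y in range(-640,-280,20):
    k=(P[:,1]>=y)&(P[:,1]<y+20)
    if k.any(): print(y,k.sum(),P[k].min(0).round(),P[k].max(0).round())
s=env.state();print(s['time_s'],s['ee_pos'],s['ee_rot'],s['gripper_width'])
E
```

```text
-640 167 [ 552. -640.   46.] [ 644. -622.  145.]
-620 15 [ 642. -618.   47.] [ 646. -601.   63.]
-580 62 [ 437. -572.   52.] [ 477. -560.   62.]
-560 149 [ 432. -560.   51.] [ 633. -540.   99.]
-540 246 [ 435. -540.   45.] [ 632. -520.  134.]
-520 244 [ 512. -520.   46.] [ 646. -500.  135.]
-500 113 [ 520. -500.   49.] [ 550. -492.  132.]
2.125 [ 168.72667019 -549.7012677   227.97349767] [1.79997881e+02 4.73311789e-03 9.84180857e+01] 4.178677415301033
```

Call:
arm_command([
  {"offset": [0.0124, 0.0519, 0], "spin": 0},
  {"offset": [0.0124, 0.0519, 0], "spin": 0},
  {"offset": [0.0124, 0.0519, 0], "spin": 0},
  {"offset": [0.0124, 0.0519, 0], "spin": 0},
  {"offset": [0.0124, 0.0519, 0], "spin": 0},
])

```text
time_s: 2.75
ee_pos: [417.7, -449.1, 228.1]
ee_rot: [180.0, 0.0, 98.3]
force: [0.1, -0.5, -0.3]
gripper_width: 0.2
gripper_force: 0.0
```

Call:
arm_command([
  {"offset": [0, 0, 0.05], "spin": 0},
  {"offset": [0, 0, 0.05], "spin": 0},
  {"offset": [0, 0, 0.035], "spin": 0},
  {"offset": [0, 0, 0], "spin": 0},
])

```text
time_s: 3.25
ee_pos: [414.9, -448.3, 90.3]
ee_rot: [-179.8, -0.3, 98.4]
force: [0.5, -0.4, -0.0]
gripper_width: 0.6
gripper_force: 0.0
```

```bash
python3 - <<'E'
from h import *
im,d=env.grab_frame('scene');cv2.imwrite('pics/s1.png',cv2.resize(im[100:330,230:480],None,fx=2.5,fy=2.5))
s=env.state();print(s['time_s'],s['ee_pos'],s['ee_rot'],s['gripper_width'])
E
```

```text
3.3 [ 415.99084979 -449.69566702   92.56143747] [-1.79947477e+02 -7.71558695e-02  9.84339775e+01] 0.3127526490608954
```

View pics/s1.png

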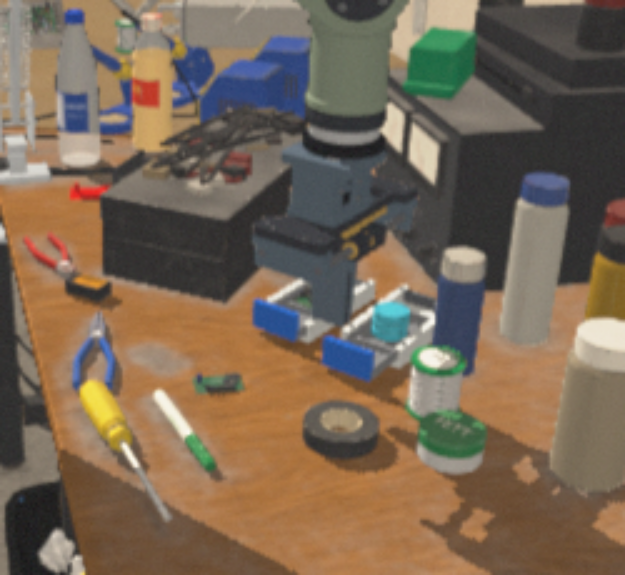

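The closed fingers at about (335,310) in the crop hang above and just in front of the tin lip at (350,355), and nothing is in the way.

Call:
arm_command([
  {"offset": [0, -0.003, 0.025], "spin": 0},
  {"offset": [0, 0, 0.025], "spin": 0},
  {"offset": [0, 0, 0.015], "spin": 0},
  {"offset": [0, 0, 0], "spin": 0},
])

```text
time_s: 3.8
ee_pos: [413.3, -450.6, 28.3]
ee_rot: [180.0, 0.0, 98.5]
force: [-0.5, 0.1, 1.4]
gripper_width: 0.4
gripper_force: 0.0
```

Call:
arm_command([
  {"offset": [0, 0.005, 0], "spin": 0},
  {"offset": [0, 0.005, 0], "spin": 0},
  {"offset": [0, 0.005, 0], "spin": 0},
  {"offset": [0, 0.005, 0], "spin": 0},
  {"offset": [0, 0, 0], "spin": 0},
])

```text
time_s: 4.42
ee_pos: [433.5, -447.3, 28.1]
ee_rot: [180.0, 0.0, 98.6]
force: [0.0, 0.8, 0.5]
gripper_width: 0.7
gripper_force: 0.0
```

Call:
arm_command([
  {"offset": [0, 0.005, 0], "spin": 0},
  {"offset": [0, 0.005, 0], "spin": 0},
  {"offset": [0, 0.005, 0], "spin": 0},
  {"offset": [0, 0.005, 0], "spin": 0},
])

```text
time_s: 4.92
ee_pos: [453.0, -444.2, 27.9]
ee_rot: [-180.0, -0.0, 98.5]
force: [-1.4, -0.0, 0.4]
gripper_width: 0.7
gripper_force: 0.9
```

Call:
arm_command([
  {"offset": [0, 0.003, 0], "spin": 0},
  {"offset": [0, 0.003, 0], "spin": 0},
  {"offset": [0, 0.002, 0], "spin": 0},
])

```text
time_s: 5.3
ee_pos: [460.8, -443.1, 27.9]
ee_rot: [-180.0, -0.0, 98.5]
force: [-1.4, 0.5, -0.3]
gripper_width: 0.6
gripper_force: 0.8
```

In contact, with about 1.5 N of friction. I'll creep on to the stop.

Call:
arm_command([
  {"offset": [0, 0.002, 0], "spin": 0},
  {"offset": [0, 0.002, 0], "spin": 0},
  {"offset": [0, 0, 0], "spin": 0},
])

```text
time_s: 5.68
ee_pos: [464.9, -442.5, 28.0]
ee_rot: [180.0, 0.0, 98.5]
force: [-0.7, 0.1, 0.3]
gripper_width: 0.9
gripper_force: 0.3
```

Call:
arm_command([
  {"offset": [0, 0.002, 0], "spin": 0},
  {"offset": [0, 0.001, 0], "spin": 0},
  {"offset": [0, 0, 0], "spin": 0},
])

```text
time_s: 6.05
ee_pos: [467.7, -442.1, 27.9]
ee_rot: [180.0, 0.0, 98.5]
force: [-0.8, -0.4, 0.9]
gripper_width: 0.6
gripper_force: 0.5
```

Call:
arm_command([
  {"offset": [0, 0.002, 0], "spin": 0},
  {"offset": [0, 0.001, 0], "spin": 0},
  {"offset": [0, 0, 0], "spin": 0},
])

```text
time_s: 6.42
ee_pos: [468.6, -441.9, 27.9]
ee_rot: [-179.8, -0.0, 98.6]
force: [-6.3, -0.9, 2.9]
gripper_width: 0.5
gripper_force: 3.6
```

Call:
arm_command([
  {"offset": [0, 0.002, 0], "spin": 0},
  {"offset": [0, 0.001, 0], "spin": 0},
  {"offset": [0, 0, 0], "spin": 0},
])

```text
time_s: 6.8
ee_pos: [468.7, -441.9, 27.9]
ee_rot: [-179.5, -0.1, 98.6]
force: [-14.5, -2.7, 5.7]
gripper_width: 0.6
gripper_force: 7.7
```

The force rises while the fingers stand still, so the tin tray is on its stop. The lip sits 75.6 mm ahead of the slide's centre, against 75 expected. Back off, lift, then cross over to the board well.

Call:
arm_command([
  {"offset": [0, -0.01, 0], "spin": 0},
  {"offset": [0, -0.01, 0], "spin": 0},
  {"offset": [0, 0, -0.03], "spin": 0},
  {"offset": [0, 0, -0.04], "spin": 0},
  {"offset": [0, 0, 0], "spin": 0.026},
])

```text
time_s: 7.42
ee_pos: [455.7, -445.9, 101.6]
ee_rot: [179.7, 0.4, 97.0]
force: [0.8, 0.1, 0.0]
gripper_width: 0.0
gripper_force: 0.0
```

Call:
arm_command([
  {"offset": [0.05, 0.019, 0], "spin": 0},
  {"offset": [0.05, 0.0187, 0], "spin": 0},
  {"offset": [0, 0, 0], "spin": 0},
  {"offset": [0, 0, 0], "spin": 0},
])

```text
time_s: 7.92
ee_pos: [478.9, -340.4, 97.5]
ee_rot: [-180.0, 0.0, 97.1]
force: [-0.2, -0.6, 0.3]
gripper_width: 0.6
gripper_force: 0.0
```

```bash
python3 - <<'E'
from h import *
s=env.state();p=np.array(s['ee_pos']);print(s['time_s'],p,s['ee_rot'])
a=np.radians(7);e=np.array([480.9,-341.9])-p[:2];print('tx',e@[-np.sin(a),np.cos(a)],'ty',e@[np.cos(a),np.sin(a)])
im,d=env.grab_frame('top');b=cv2.resize(im[120:270,310:450],None,fx=4,fy=4,interpolation=cv2.INTER_CUBIC)
im2,_=env.grab_frame('scene');c=cv2.resize(im2[150:275,300:430],(600,600))[:, :400]
cv2.imwrite('pics/c2.png',b)
E
```

```text
7.925 [ 478.91792984 -340.42090475   97.48620542] [-1.79987207e+02  1.15381448e-02  9.70804532e+01]
tx -1.7096238882456916 ty 1.7870397382926237
```

View pics/c2.png

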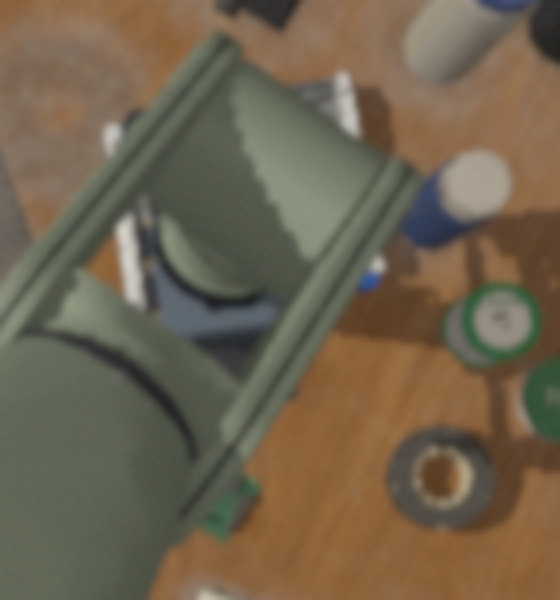

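The arm hides the trays from the top camera; only the tin lip's end shows, at (372,275), standing close to its slide. The poses are consistent, so I'll descend into the board well with the small correction.

Call:
arm_command([
  {"offset": [-0.002, 0.002, 0.02], "spin": 0},
  {"offset": [0, 0, 0.02], "spin": 0},
  {"offset": [0, 0, 0.015], "spin": 0},
  {"offset": [0, 0, 0.012], "spin": 0},
  {"offset": [0, 0, 0], "spin": 0},
])

```text
time_s: 8.65
ee_pos: [480.6, -342.1, 30.0]
ee_rot: [-179.9, -0.1, 97.0]
force: [0.8, 0.8, -0.4]
gripper_width: 0.6
gripper_force: 0.0
```

Call:
arm_command([
  {"offset": [0, -0.005, 0], "spin": 0},
  {"offset": [0, -0.005, 0], "spin": 0},
  {"offset": [0, -0.005, 0], "spin": 0},
  {"offset": [0, -0.005, 0], "spin": 0},
])

```text
time_s: 9.15
ee_pos: [461.5, -344.7, 31.5]
ee_rot: [179.9, 0.0, 97.0]
force: [3.1, 0.2, -0.1]
gripper_width: 0.6
gripper_force: 0.9
```

Call:
arm_command([
  {"offset": [0, -0.005, 0], "spin": 0},
  {"offset": [0, -0.005, 0], "spin": 0},
  {"offset": [0, -0.005, 0], "spin": 0},
  {"offset": [0, -0.005, 0], "spin": 0},
  {"offset": [0, -0.005, 0], "spin": 0},
])

```text
time_s: 9.78
ee_pos: [436.2, -347.9, 31.0]
ee_rot: [180.0, 0.0, 97.0]
force: [1.4, -0.4, 1.9]
gripper_width: 0.3
gripper_force: 0.9
```

Call:
arm_command([
  {"offset": [0, -0.003, 0], "spin": 0},
  {"offset": [0, -0.003, 0], "spin": 0},
  {"offset": [0, -0.002, 0], "spin": 0},
  {"offset": [0, 0, 0], "spin": 0},
])

```text
time_s: 10.28
ee_pos: [428.1, -348.5, 30.8]
ee_rot: [-180.0, -0.0, 97.0]
force: [-0.1, -0.3, 0.5]
gripper_width: 0.2
gripper_force: 0.4
```

Call:
arm_command([
  {"offset": [0, -0.002, 0], "spin": 0},
  {"offset": [0, -0.001, 0], "spin": 0},
  {"offset": [0, 0, 0], "spin": 0},
])

```text
time_s: 10.65
ee_pos: [425.3, -348.9, 30.8]
ee_rot: [-180.0, -0.0, 97.1]
force: [0.2, 0.1, 0.5]
gripper_width: 0.5
gripper_force: 0.5
```

Call:
arm_command([
  {"offset": [0, -0.002, 0], "spin": 0},
  {"offset": [0, -0.001, 0], "spin": 0},
  {"offset": [0, 0, 0], "spin": 0},
])

```text
time_s: 11.02
ee_pos: [422.3, -349.3, 30.9]
ee_rot: [-180.0, -0.0, 97.1]
force: [0.8, -0.3, -0.8]
gripper_width: 0.5
gripper_force: 0.4
```

Call:
arm_command([
  {"offset": [0, -0.002, 0], "spin": 0},
  {"offset": [0, -0.001, 0], "spin": 0},
  {"offset": [0, 0, 0], "spin": 0},
])

```text
time_s: 11.4
ee_pos: [421.9, -349.5, 31.0]
ee_rot: [179.7, 0.0, 96.9]
force: [9.0, 3.3, -4.5]
gripper_width: 0.5
gripper_force: 4.3
```

The stop is reached here too. One more firm press, then come free forward, lift and check.

Call:
arm_command([
  {"offset": [0, -0.002, 0], "spin": 0},
  {"offset": [0, 0, 0], "spin": 0},
  {"offset": [0, 0, 0], "spin": 0},
])

```text
time_s: 11.78
ee_pos: [421.8, -349.5, 31.0]
ee_rot: [179.5, 0.1, 96.9]
force: [14.2, 6.0, -6.5]
gripper_width: 0.3
gripper_force: 7.0
```

Call:
arm_command([
  {"offset": [0, 0.007, 0], "spin": 0},
  {"offset": [0, 0.006, 0], "spin": 0},
  {"offset": [0, 0, -0.03], "spin": 0},
  {"offset": [0, 0, -0.05], "spin": 0},
  {"offset": [0, 0, -0.05], "spin": 0},
])

```text
time_s: 12.4
ee_pos: [429.8, -348.2, 162.1]
ee_rot: [-179.9, -0.0, 97.0]
force: [0.2, -0.8, -0.2]
gripper_width: 0.8
gripper_force: 0.0
```

Call:
arm_command([
  {"offset": [0, -0.05, -0.03], "spin": 0},
  {"offset": [0.03, -0.05, 0], "spin": 0},
  {"offset": [0.05, -0.03, 0], "spin": 0},
  {"offset": [0.05, 0, 0], "spin": 0},
  {"offset": [0.05, 0, 0], "spin": 0},
])

```text
time_s: 13.02
ee_pos: [278.1, -184.4, 191.0]
ee_rot: [-180.0, 0.0, 96.9]
force: [0.1, -0.5, -0.2]
gripper_width: 0.5
gripper_force: 0.0
```

Call:
arm_command([
  {"offset": [0.05, 0, 0], "spin": 0},
  {"offset": [0.05, 0, 0], "spin": 0},
  {"offset": [0.05, 0, 0], "spin": 0},
  {"offset": [0, 0, 0], "spin": 0},
  {"offset": [0, 0, 0], "spin": 0},
])

```text
time_s: 13.65
ee_pos: [261.0, -37.2, 191.1]
ee_rot: [180.0, 0.1, 97.1]
force: [0.7, -0.5, -0.5]
gripper_width: 0.8
gripper_force: 0.0
```

```bash
python3 - <<'E'
from h import *
s=env.state();print(s['time_s'],s['ee_pos'],s['force'])
im,d=env.grab_frame('top');cv2.imwrite('pics/c3.png',cv2.resize(im[130:260,310:480],None,fx=4.5,fy=4.5,interpolation=cv2.INTER_CUBIC))
m=env.camera_model('top');R=Rot.from_euler('xyz',m['rotation'],degrees=True).as_matrix()
hsv=cv2.cvtColor(im,cv2.COLOR_BGR2HSV);ok=(hsv[...,0]>100)&(hsv[...,0]<128)&(hsv[...,1]>140)&(d>0)
v,u=np.nonzero(ok);z=d[v,u]
P=np.c_[(u-m['cx'])/m['fx']*z,(v-m['cy'])/m['fy']*z,z]@R.T+m['eye']
for n,c,a in(('board',(533.5,-335.4),7),('tin',(560.8,-433.7),8.5)):
    a=np.radians(a);q=P[:,:2]-c;x=q@[np.cos(a),np.sin(a)];y=q@[-np.sin(a),np.cos(a)]
    k=(abs(y)<35)&(x>-150)&(x<-50)&(P[:,2]>30)&(P[:,2]<45)
    print(n,k.sum(),np.percentile(x[k],[5,50,95]).round(1),np.median(y[k]).round(1))
E
```

```text
13.65 [261.01343315 -37.18503963 191.07968296] [ 0.71079261 -0.49645655 -0.50958258]
board 36 [-129.2 -127.1 -124.9] 1.3
tin 39 [-79.8 -77.9 -75.1] 6.4
```

View pics/c3.png

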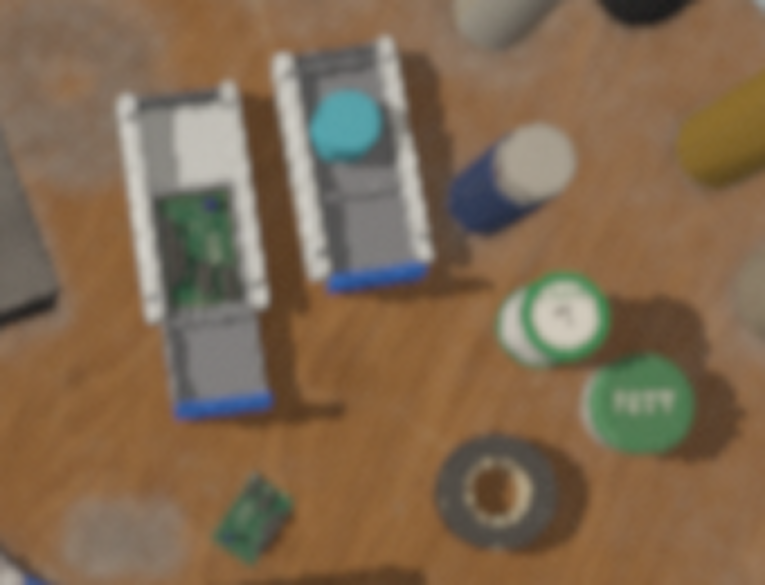

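The picture shows the tin tray home, its lip against the slide at (378,275), and the board tray fully out, its lip at (222,407). The lips stand 49 mm apart in draw distance, which fits the 50 mm travel, and nothing else has moved.

```bash
python3 -c "
from workcell import env
print(env.job_done())"
```

```text
the job is handed in; nothing more can be done
None
```

I pushed the tin tray home to its stop, then drew the circuit-module tray fully out to its stop, and handed the job in at about 14 s; the final top picture shows both trays in place and nothing else near them moved.

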